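# Fix the coffee mill and offer up its crank

## Task

Start the fixing screw of the coffee mill: push its black bar knob fully down and, keeping it down, turn it clockwise (seen from above) to its stop, about a quarter turn. Then pick the steel crank off the chopping board by its balance point (the brass band), and finish while still holding it: level and at rest, its hub hole straight over the mill's upright spindle and two to four centimetres above the spindle's tip, touching nothing but the fingers. Do not knock the mill with the crank, and leave the cups and the sugar jar where they stand.

Things in the scene. Friction and masses are not known exactly. Their poses are not given: they have to be found in the camera images.
- mill: Coffee mill fixed on a beech board 120 x 280 mm, top 18 mm above the worktop. Origin: centre of the board's underside; z up, y along the board towards the drum. Blue drum with steel dome (up to 86 mm across, 87 mm high) at y = +70 mm; from it rises a round dark spindle 12 mm across. At y = -90 mm is the captive fixing screw with its black knob. It stands fast throughout.
- spindle_tip (a point): Centre of the flat top of the mill's upright spindle, 115 mm above the worktop.
- knob_grip (a point): Grip point on the screw's black knob, on its vertical axis. The upright grip bar, 46 mm long, 14 mm thick, reaches from 21 mm below to 6 mm above it; below is a collar 30 mm across. The frame turns with the knob: x along the bar, y across it (the way fingers close), z up. 63 mm above the worktop while the screw is up, 53 mm pushed in.
- screw (a joint): How far the fixing screw is pushed down, m: 0 up (start), 0.010 fully down. Stiff (about 4 N of friction), no spring: it stays where it is pushed.
- screw_knob (a joint): Turn of the screw's knob, rad: grows clockwise seen from above, stop at 1.6; starts between 0.15 and 0.5. Light friction (0.04 N m); stays where it is left. At 0 the bar lies along the mill's x.
- crank: Steel crank lying level on the chopping board, 0.28 to 0.56 kg, heavy at the hub. Origin: on its underside, below the balance point; z up, x along the arm to the knob. Arm: square bar 14 mm wide, 18 to 32 mm above the underside; a brass band 4 mm wide marks the balance point, x = 0. Hub at x = -48 mm. At x = +102 mm a black knob 28 mm across, top 60 mm above the underside, rivet foot below.
- crank_hub (a point): Centre of the crank's hub hole, at the underside, 48 mm from the balance point. The hub is an upright ring 38 mm across and 34 mm high with an 18 mm through hole.
- board: Flat wooden chopping board, 240 x 340 mm, lying fast over the front of the hob (a wall cupboard hangs 0.56 m above the worktop behind it, so do not lift high there); the crank lies on its top, 22 mm above the worktop. Origin: centre of its underside.
- blue_cup: Blue espresso cup, 63 x 93 mm, 53 mm high, bystander. Origin: centre of the underside.
- green_cup: Green espresso cup, 60 x 82 mm, 51 mm high, bystander. Origin: centre of the underside.
- sugar_jar: Pink glass sugar jar with grey lid, 70 mm across, 108 mm high, bystander. Origin: centre of the underside.

How it is judged:
By the outcome, as a careful person would: the job done as asked, in the order asked, and still so for the second after the job is handed in, while the arm keeps its last pose, push and grip.
It also fails if it takes over 61 s, if anything falls off the work surface, if the arm or the gripper's body presses on something with over 40 N, if the wrist force passes 120 N, or if a joint passes its speed limit or range.

## Robot

A 7-joint arm with a two-finger parallel gripper is mounted at the origin on a cart in front of the work surface, level with it; the furniture and walls round the work are solid. World frame = base frame: x ahead of the robot, y to its left, z up, the work surface at z = 0. Lengths are in m, angles in degrees, forces in N, time in s.
With the tool pointing down it reaches from about 0.425 to 0.875 m from the base axis. Payload 4.7 kg.
Tool frame: the origin (TCP) lies between the finger pads, 19 mm behind the fingertips; this is the grasp point; z points along the fingers, y is the line along which they close (so a half turn about z gives the same grasp; the last joint's range is limited). The gripper opens to 87 mm and grips with 3 to 60 N. Pads are 19 mm wide; open, the fingers measure 117 mm over their backs; the gripper's body (75 mm by 190 mm) begins 51 mm behind the grasp point.
Start: joints at [65.839, 18.392, -4.016, 83.108, 1.295, 78.541, -3.26], TCP at [0.274, -0.589, 0.241] pointing down, gripper open.
Joint ranges: [-163.93, 163.93], [-17.29, 119.83], [-79.2, 71.16], [3.27, 140.29], [-89.18, 269.18], [5.43, 117.66], [-154.24, 154.24]. Speed limits (degrees/s): [147.25, 147.25, 180, 180, 180, 180, 180].

## Interface

Orientations are given as [roll, pitch, yaw] about the fixed x, y, z axes, in that order (R = Rz(yaw) Ry(pitch) Rx(roll)).
In Python, from cell import sensors, vision, workorder gives the robot as it stands.
- The arm moves only by the tool drive_tool, never from a script. Its argument "moves" is a list of rows, each an object of numbers: "x", "y", "z": the shift along the tool's x, y, z in mm; "rx", "ry", "rz": the turn, a rotation vector about the tool's x, y, z in rad; "fingers": the closure, from -1 (fully open) to 1 (shut). In form: [{"x": .., "y": .., "z": .., "rx": .., "ry": .., "rz": .., "fingers": ..}, ...]. A call has 1 to 20 rows; each row is the pose to reach, as a shift and turn from the pose commanded when the call began, along the tool's axes at that moment; what a row does not reach only later rows make up. A row lasts 1/8 s, in which the tool goes at most 62.5 mm and 10.7 degrees, less where a joint would pass 70% of its speed; a pose out of reach is approached as far as the arm can. A call with a gripper value outside its range is refused whole. The fingers move at their own pace and stop on an object; "force" is the grip in N (left out, the last holds). Time passes only in rows, so rows that repeat a pose let the fingers close. It gives the time, the measured TCP pose, the force, the opening and the grip force at its end, in the units of the state.
- sensors.get_obs(): the state, without advancing time (a new reading comes with each control period).
- vision.read_camera(name): name is "scene" or "side" or "wrist"; returns a dict with "image" (480x640x3 uint8, red, green, blue), "fx", "fy", "cx", "cy" (pixels), "k1" (the pictures are not rectified: a ray, as slopes to the right and down, at radius r is drawn at 1 + k1 r^2 times it, then the intrinsics apply), "R" (3x3) and "t" (3): a world point X has camera coordinates R X + t. Camera axes: x right, y down, z forward; pixel columns grow to the right and rows downward; lengths in m; the calibration is good to about 2 mm. A picture is of the moment at which its call begins. There is no depth.
- workorder.sign_off(): hands the job in; it is judged then, once.
The state is a dict: "time_s": time; "qpos": joint angles; "joint_velocities": joint speeds; "effort": joint torques, N m; "tool_pos": TCP position; "tool_rot": TCP orientation; "force": force on the tool from outside, world axes, zero at the start; "wrist_torque": the same for the moment, N m; "grip_width": finger opening in m; "grasp_force": force on a finger pad.
Only numpy, scipy, OpenCV 4.12 (cv2) and the standard library are available. Lean on these libraries where they do the work, as an engineer would, in place of code of your own. Each camera call takes 0.05 s, during which the arm holds its last target. There are 200 camera calls.

## Working session

There is one attempt and no reset: what is moved stays moved. The work goes in short steps, Python scripts to look and compute and a tool call to move; the robot and the scene stay as the last step left them, time stands still between calls to the robot, and variables do not carry over. Pictures are saved under pics/ and viewed, at most 10 in all, crops included, and the job is handed in when it is done.

Besides the shell and the picture viewer there is one more tool, called as name([rows], argument=value, ...), one row to a line, values as JSON. drive_tool: Moves the arm, as the interface text tells. Its arguments: {"type":"object","properties":{"moves":{"type":"array"},"force":{"type":"number"}},"required":["moves"]}

```bash
mkdir -p pics; ls
cat > h.py <<'E'
import numpy as np, cv2
from cell import sensors, vision, workorder
from scipy.spatial.transform import Rotation as Ro
def cam(n):
    c=vision.read_camera(n); c['R']=np.array(c['R']).reshape(3,3); c['t']=np.array(c['t']); return c
def save(c,fn): cv2.imwrite('pics/'+fn,cv2.cvtColor(c['image'],cv2.COLOR_RGB2BGR))
def ray(c,u,v):
    d=np.array([(u-c['cx'])/c['fx'],(v-c['cy'])/c['fy']]); p=d.copy()
    for _ in range(30): p=d/(1+c['k1']*(p@p))
    r=c['R'].T@np.array([p[0],p[1],1]); return -c['R'].T@c['t'], r/np.linalg.norm(r)
def onz(c,u,v,z):
    o,r=ray(c,u,v); return o+r*(z-o[2])/r[2]
def proj(c,X):
    X=c['R']@np.array(X)+c['t']; p=X[:2]/X[2]; p=p*(1+c['k1']*(p@p)); return np.array([c['fx']*p[0]+c['cx'],c['fy']*p[1]+c['cy']])
def tri(a,ua,b,ub):
    o1,r1=ray(a,*ua); o2,r2=ray(b,*ub)
    s=np.linalg.lstsq(np.c_[r1,-r2],o2-o1,rcond=None)[0]; p=o1+s[0]*r1;q=o2+s[1]*r2
    return (p+q)/2,np.linalg.norm(p-q)
E
python3 - <<'E'
from h import *
for n in ['scene','side','wrist']:
    c=cam(n); save(c,n+'0.png'); print(n,-c['R'].T@c['t'],c['R'][2],c['fx'],c['k1'])
print(sensors.get_obs())
E
```

```text
pics
scene [-0.3386746  -0.42854174  1.15648618] [ 0.6142998   0.34977994 -0.70731163] 605.5612202902072 -0.15127695443327507
side [-0.00672407 -1.04957207  1.1388313 ] [ 0.35717281  0.68761764 -0.63214679] 548.3272522558894 -0.1412127169647749
wrist [ 0.34503775 -0.55637722  0.38378791] [-0.25850212 -0.11809061 -0.95876549] 411.24389204428667 -0.044248615612235566
{'time_s': 0.15, 'qpos': array([65.83936522, 18.42916687, -4.0137642 , 83.15784726,  1.29546655,
       78.54221578, -3.2592596 ]), 'joint_velocities': array([ 0.03256338, -0.10323093, -0.00288825, -0.17097309,  0.04319496,
        0.08016808, -0.13708422]), 'effort': array([-6.62594957e-04, -4.91797256e+01, -4.05045524e-01, -3.12877214e+01,
       -6.39983034e-02,  4.04266943e-02,  1.50313076e-04]), 'tool_pos': array([ 0.27415153, -0.58892552,  0.24042282]), 'tool_rot': array([-1.79916005e+02,  6.10572483e-03,  2.49691670e+01]), 'force': array([-0.59770113, -0.0190586 , -0.23452471]), 'wrist_torque': array([ 0.05966229, -0.03204646,  0.02734367]), 'grasp_force': 0.0, 'grip_width': 0.08680007829794048}
```

View pics/scene0.png

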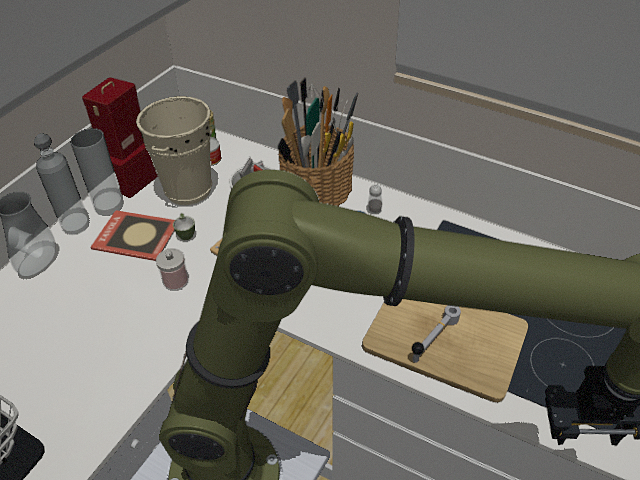

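View pics/side0.png

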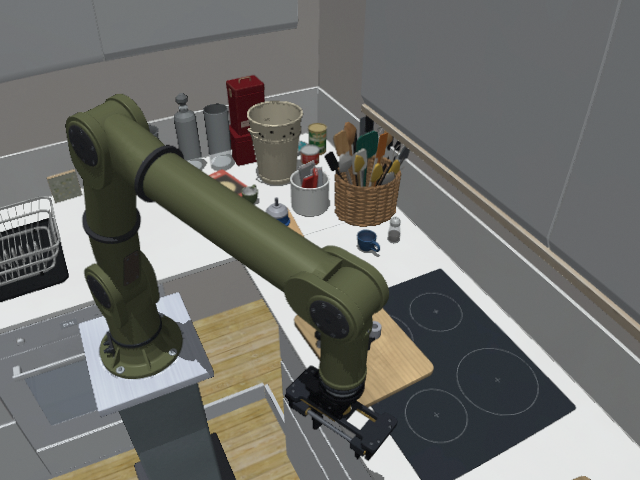

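The scene view shows the crank on the board, with its knob at about (418,348) and its hub at (452,314). The arm hides the mill there. In the side view the mill dome and spindle are at about (277,205) and the blue cup at (368,240).

Run:
```python
from h import *
a=cam('scene');b=cam('side');w=cam('wrist')
print('knob',onz(a,418,347,.07),'hub',onz(a,453,313,.056))
print('spindle',onz(b,276,201,.115),'bluecup',onz(b,367,240,.03),'jar',onz(a,172,255,.108),'green',onz(a,184,226,.04), onz(b,250,195,.04))
print('basket',onz(b,368,185,.15))
o=sensors.get_obs();T=Ro.from_euler('xyz',o['tool_rot'],degrees=True).as_matrix()
print(T.round(3)); C=-w['R'].T@w['t']; print('cam in tool',T.T@(C-o['tool_pos']), 'fwd in tool',T.T@w['R'][2])
```

```text
knob [ 0.42374512 -0.2273994   0.07      ] hub [ 0.56041546 -0.25891679  0.056     ]
spindle [0.53111785 0.3043319  0.115     ] bluecup [0.75146831 0.08951454 0.03      ] jar [0.3585635  0.39320436 0.108     ] green [0.5055853  0.48767224 0.04      ] [0.50275185 0.47796252 0.04      ]
basket [0.81780698 0.2093782  0.15      ]
[[ 0.907  0.422 -0.   ]
 [ 0.422 -0.907  0.   ]
 [-0.    -0.001 -1.   ]]
cam in tool [ 0.07796543  0.00022279 -0.1433565 ] fwd in tool [-2.84078230e-01 -7.34358884e-04  9.58800824e-01]
```

View pics/wrist0.png

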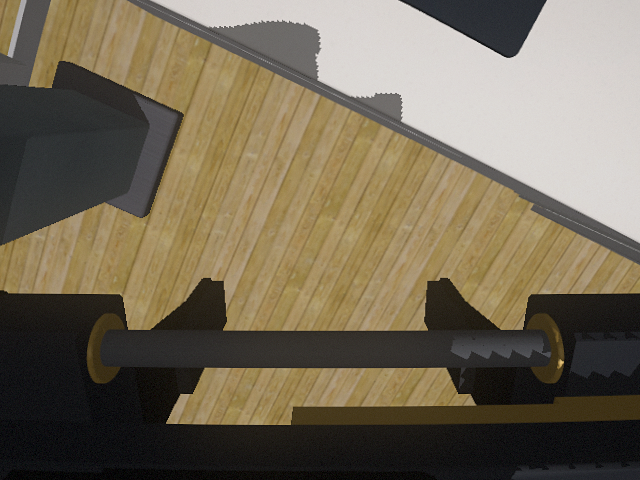

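The wrist view shows only the floor and the worktop edge, with the fingers at the bottom, and the image top is tool +x. I'll swing over towards the mill for a wrist view.

drive_tool([
  {"x": 60, "y": -20, "z": -30, "rz": -0.15, "fingers": -1},
  {"x": 110, "y": -60, "z": -60, "rz": -0.3},
  {"x": 160, "y": -110, "z": -60, "rz": -0.45},
  {"x": 200, "y": -150, "z": -60, "rz": -0.55},
  {"x": 240, "y": -190, "z": -60, "rz": -0.65},
  {"x": 280, "y": -235, "z": -60, "rz": -0.75},
  {"x": 315, "y": -280, "z": -60, "rz": -0.85},
  {"x": 350, "y": -320, "z": -60, "rz": -0.93},
  {"x": 385, "y": -360, "z": -60, "rz": -1.0},
  {"x": 420, "y": -400, "z": -60, "rz": -1.08},
  {"x": 454, "y": -439, "z": -60, "rz": -1.134},
  {"x": 454, "y": -439, "z": -60, "rz": -1.134},
  {"x": 454, "y": -439, "z": -60, "rz": -1.134},
])

```text
invalid input at $.moves[0]: expected keys x, y, z, rx, ry, rz, fingers
```

Run:
```python
from h import *
for n in ['scene','side','wrist']: save(cam(n),n+'1.png')
i=[cv2.imread('pics/%s1.png'%n) for n in ['scene','side']]
cv2.imwrite('pics/both1.png',np.hstack([cv2.resize(i[0][150:450,120:520],(400,300)),cv2.resize(i[1][130:430,180:580],(400,300))]))
```

```text
(no output)
```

View pics/wrist1.png

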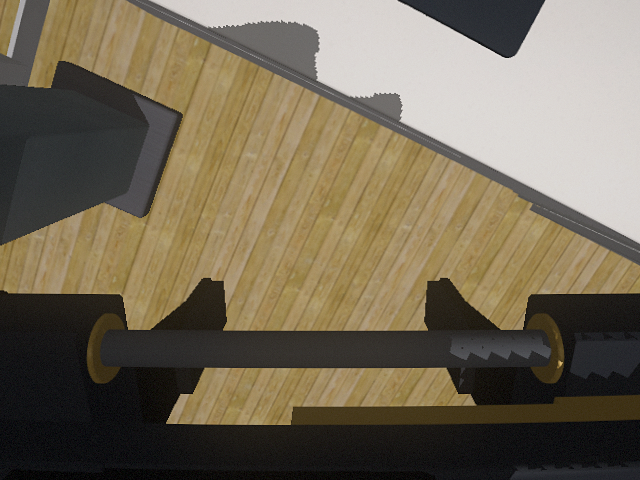

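View pics/both1.png

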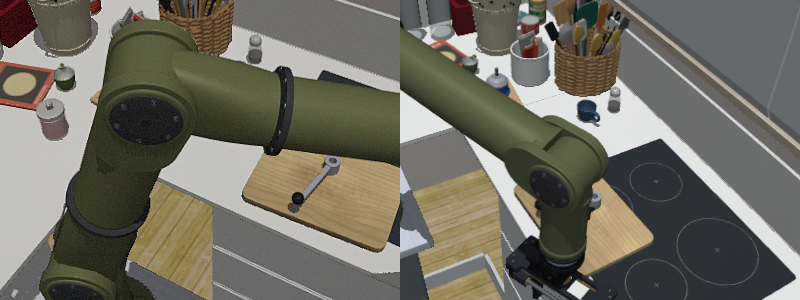

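The move was refused because every key is required, so these views match the first ones. I'll resend it with full rows.

drive_tool([
  {"x": 60, "y": -20, "z": -30, "rx": 0, "ry": 0, "rz": -0.15, "fingers": -1},
  {"x": 110, "y": -60, "z": -60, "rx": 0, "ry": 0, "rz": -0.3, "fingers": -1},
  {"x": 160, "y": -110, "z": -60, "rx": 0, "ry": 0, "rz": -0.45, "fingers": -1},
  {"x": 200, "y": -150, "z": -60, "rx": 0, "ry": 0, "rz": -0.55, "fingers": -1},
  {"x": 240, "y": -190, "z": -60, "rx": 0, "ry": 0, "rz": -0.65, "fingers": -1},
  {"x": 280, "y": -235, "z": -60, "rx": 0, "ry": 0, "rz": -0.75, "fingers": -1},
  {"x": 315, "y": -280, "z": -60, "rx": 0, "ry": 0, "rz": -0.85, "fingers": -1},
  {"x": 350, "y": -320, "z": -60, "rx": 0, "ry": 0, "rz": -0.93, "fingers": -1},
  {"x": 385, "y": -360, "z": -60, "rx": 0, "ry": 0, "rz": -1.0, "fingers": -1},
  {"x": 420, "y": -400, "z": -60, "rx": 0, "ry": 0, "rz": -1.08, "fingers": -1},
  {"x": 454, "y": -439, "z": -60, "rx": 0, "ry": 0, "rz": -1.134, "fingers": -1},
  {"x": 454, "y": -439, "z": -60, "rx": 0, "ry": 0, "rz": -1.134, "fingers": -1},
  {"x": 454, "y": -439, "z": -60, "rx": 0, "ry": 0, "rz": -1.134, "fingers": -1},
])

```text
time_s: 2.08
tool_pos: [0.5005, -0.0004, 0.3012]
tool_rot: [-180.0, 0.1, 89.9]
force: [0.5, -0.0, -0.1]
grip_width: 0.0871
grasp_force: 0.0
```

Run:
```python
from h import *
for n in ['scene','side','wrist']: save(cam(n),n+'2.png')
i=[cv2.imread('pics/%s2.png'%n) for n in ['wrist','side','scene']]
cv2.imwrite('pics/all2.png',np.vstack([np.hstack([cv2.resize(x,(400,300)) for x in i[:2]]),np.hstack([cv2.resize(i[2],(400,300)),i[1][130:430,180:580]])]))
```

```text
(no output)
```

View pics/all2.png

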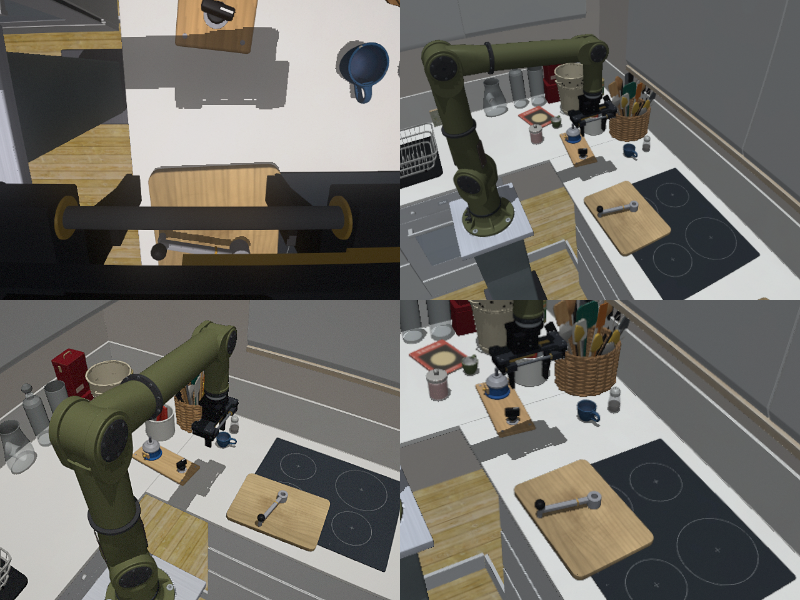

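The fixed cameras now see everything. The mill knob is at scene (290,262) and side (292,243), the spindle at scene (243,224) and side (274,204), and the crank hub at scene (450,312) and side (374,327). The wrist view has the knob at the top, near (345,20). I'll zoom in for accurate pixels.

Run:
```python
import cv2,numpy as np
s=cv2.imread('pics/scene2.png');d=cv2.imread('pics/side2.png')
def z(i,x,y,w=100,h=75):
    o=cv2.resize(i[y:y+h,x:x+w],(400,300),interpolation=cv2.INTER_CUBIC)
    for k in range(0,w,25): cv2.line(o,(int(k*400/w),0),(int(k*400/w),6),(0,0,255),1)
    return o
cv2.imwrite('pics/zoom2.png',np.vstack([np.hstack([z(s,210,205),z(d,245,190)]),np.hstack([z(s,390,285),z(d,300,300)])]))
```

```text
(no output)
```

View pics/zoom2.png

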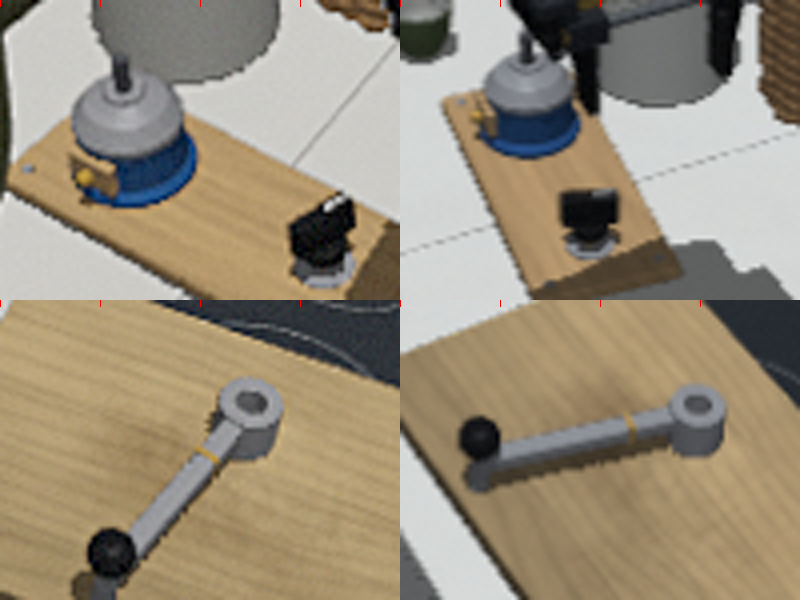

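The zoom (4x) shows the spindle tip at scene (239.9,218.9) and side (276.1,198.6), and the hub hole at scene (452.6,310.1) and side (374.1,325.9). The band is at scene (441.6,323.1) and side (357.1,331.6), and the crank knob at scene (417.6,347.6) and side (319.6,334.1). The mill knob is a black bar. I'll triangulate these, and mask the black knob in the wrist view.

Run:
```python
from h import *
a=cam('scene');b=cam('side');w=cam('wrist')
P=dict(spindle=((239.9,218.9),(276.1,198.6),.115),hub=((452.6,310.1),(374.1,325.9),.056),band=((441.6,323.1),(357.1,331.6),.054),ck=((417.6,347.6),(319.6,334.1),.068))
for k,(u,v,z) in P.items():
    p,e=tri(a,u,b,v); print(k,'tri',p.round(4),'gap',round(e,4),'onz',onz(a,*u,z)[:2].round(4),onz(b,*v,z)[:2].round(4))
# black knob masks
for n,c,(x0,y0,x1,y1) in [('scene',a,(275,245,310,280)),('side',b,(283,232,303,253)),('wrist',w,(300,0,390,60))]:
    m=(c['image'].max(2)<60).astype(np.uint8); q=np.zeros_like(m); q[y0:y1,x0:x1]=m[y0:y1,x0:x1]
    if n!='wrist':
        cs=cv2.findContours(q,cv2.RETR_EXTERNAL,cv2.CHAIN_APPROX_NONE)[0]; k=max(cs,key=cv2.contourArea)
        print(n,cv2.minAreaRect(k),cv2.boundingRect(k))
i=cv2.cvtColor(w['image'],cv2.COLOR_RGB2BGR)[0:90,270:390]
cv2.imwrite('pics/wz.png',cv2.resize(i,(800,600),interpolation=cv2.INTER_CUBIC))
```

```text
spindle tri [0.5356 0.3131 0.1181] gap 0.001 onz [0.5388 0.3157] [0.5368 0.3166]
hub tri [ 0.567  -0.2552  0.0575] gap 0.0002 onz [ 0.5681 -0.255 ] [ 0.5679 -0.254 ]
band tri [ 0.5218 -0.2464  0.0516] gap 0.0034 onz [ 0.5219 -0.246 ] [ 0.5189 -0.2496]
ck tri [ 0.4201 -0.2277  0.0725] gap 0.0 onz [ 0.4233 -0.2269] [ 0.4219 -0.2243]
scene ((290.5, 263.0), (16.0, 15.0), 90.0) (283, 255, 16, 17)
side ((291.5, 244.0), (12.0, 13.0), 90.0) (285, 238, 14, 13)
```

View pics/wz.png

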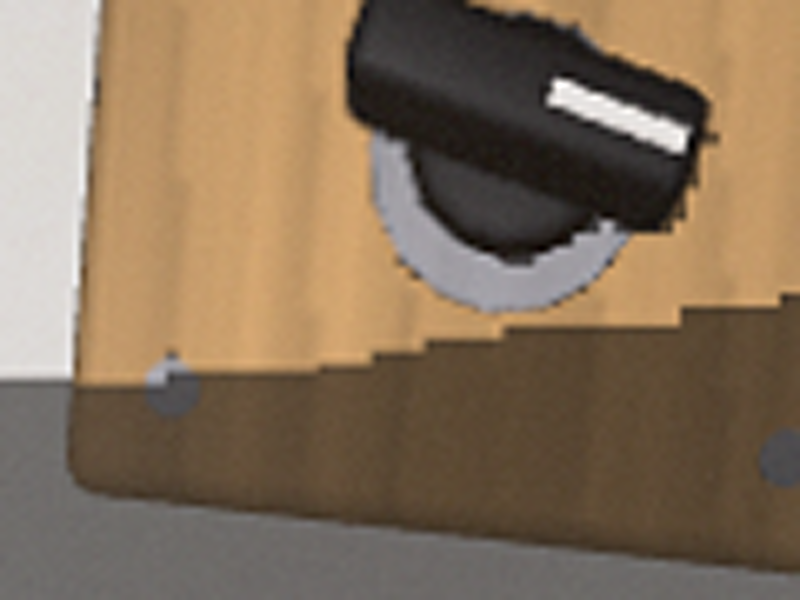

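The wrist crop (6.67x) shows the bar running from its left end at about (365,32) to its right end at about (700,145). The white mark lies along the bar from (553,92) to (688,138), and the collar below is centred near (505,190).

Run:
```python
from h import *
a=cam('scene');b=cam('side');w=cam('wrist')
f=lambda x,y:(270+(x+.5)/6.6667-.5,(y+.5)/6.6667-.5)
m=[onz(w,*f(*p),.069) for p in [(553,92),(688,138),(365,32),(700,145),(532,88)]]
for p in m: print(p.round(4))
print('mark ang',np.degrees(np.arctan2(*(m[1]-m[0])[1::-1])),'bar ang',np.degrees(np.arctan2(*(m[3]-m[2])[1::-1])),'len',np.linalg.norm(m[3]-m[2]))
k=(m[2]+m[3])/2; s=np.array([.5370,.3155]); d=s-k[:2]; print('k',k,'dist',np.linalg.norm(d),'mill yaw',np.degrees(np.arctan2(d[1],d[0]))-90)
# board edge left in wrist: z=.018
e=[onz(w,*f(*p),.018) for p in [(100,20),(80,380)]]; print('edge yaw',np.degrees(np.arctan2(*(e[0]-e[1])[1::-1]))-90)
for c in (a,b): print(proj(c,k), proj(c,[k[0],k[1],.042]))
o=sensors.get_obs(); print(o['tool_pos'],o['tool_rot'],o['qpos'])
```

```text
[0.5239 0.1578 0.069 ]
[0.5409 0.1525 0.069 ]
[0.5005 0.1647 0.069 ]
[0.5424 0.1517 0.069 ]
[0.5213 0.1582 0.069 ]
mark ang -17.326784979387693 bar ang -17.25496391068448 len 0.043903771406242756
k [0.52146789 0.15818224 0.069     ] dist 0.15808265220376663 mill yaw -5.6385856330586535
edge yaw -5.008899304192994
[289.9760151  257.28117538] [290.4932478  264.68826871]
[292.44506726 238.43356938] [292.63873679 245.1409116 ]
[ 5.00552958e-01 -8.90364116e-05  3.01230888e-01] [-1.79997408e+02  9.89786016e-03  8.98955473e+01] [ 3.48101166e+01  1.05218311e-01 -3.75287728e+01  9.73144778e+01
  7.44723536e-02  8.26051611e+01 -2.83265126e+00]
```

The knob sits at about (0.5218,0.1575), 158 mm from the spindle where 160 is expected. The mill yaw is about -5.3° and the screw turn about 0.21 rad, which is in range. I'll descend to the grip at yaw 162.75 and close.

drive_tool([
  {"x": 20, "y": 3, "z": 10, "rx": 0, "ry": 0, "rz": -0.16, "fingers": -1},
  {"x": 45, "y": 6, "z": 25, "rx": 0, "ry": 0, "rz": -0.33, "fingers": -1},
  {"x": 70, "y": 9, "z": 45, "rx": 0, "ry": 0, "rz": -0.5, "fingers": -1},
  {"x": 95, "y": 12, "z": 65, "rx": 0, "ry": 0, "rz": -0.67, "fingers": -1},
  {"x": 120, "y": 16, "z": 90, "rx": 0, "ry": 0, "rz": -0.84, "fingers": -1},
  {"x": 140, "y": 19, "z": 115, "rx": 0, "ry": 0, "rz": -1.0, "fingers": -1},
  {"x": 152, "y": 21, "z": 130, "rx": 0, "ry": 0, "rz": -1.15, "fingers": -1},
  {"x": 157.6, "y": 21.3, "z": 145, "rx": 0, "ry": 0, "rz": -1.27, "fingers": -1},
  {"x": 157.6, "y": 21.3, "z": 160, "rx": 0, "ry": 0, "rz": -1.27, "fingers": -1},
  {"x": 157.6, "y": 21.3, "z": 185, "rx": 0, "ry": 0, "rz": -1.27, "fingers": -1},
  {"x": 157.6, "y": 21.3, "z": 210, "rx": 0, "ry": 0, "rz": -1.27, "fingers": -1},
  {"x": 157.6, "y": 21.3, "z": 230, "rx": 0, "ry": 0, "rz": -1.27, "fingers": -1},
  {"x": 157.6, "y": 21.3, "z": 237, "rx": 0, "ry": 0, "rz": -1.27, "fingers": -1},
  {"x": 157.6, "y": 21.3, "z": 237, "rx": 0, "ry": 0, "rz": -1.27, "fingers": -1},
])

```text
time_s: 4.28
tool_pos: [0.5221, 0.1579, 0.0641]
tool_rot: [-180.0, -0.0, 162.7]
force: [0.4, -0.4, 0.1]
grip_width: 0.0869
grasp_force: 0.0
```

drive_tool([
  {"x": 0, "y": 0, "z": 0, "rx": 0, "ry": 0, "rz": 0, "fingers": 0.3},
  {"x": 0, "y": 0, "z": 0, "rx": 0, "ry": 0, "rz": 0, "fingers": 0.6},
  {"x": 0, "y": 0, "z": 0, "rx": 0, "ry": 0, "rz": 0, "fingers": 1},
  {"x": 0, "y": 0, "z": 0, "rx": 0, "ry": 0, "rz": 0, "fingers": 1},
  {"x": 0, "y": 0, "z": 0, "rx": 0, "ry": 0, "rz": 0, "fingers": 1},
  {"x": 0, "y": 0, "z": 0, "rx": 0, "ry": 0, "rz": 0, "fingers": 1},
  {"x": 0, "y": 0, "z": 0, "rx": 0, "ry": 0, "rz": 0, "fingers": 1},
  {"x": 0, "y": 0, "z": 0, "rx": 0, "ry": 0, "rz": 0, "fingers": 1},
], force=20)

```text
time_s: 5.28
tool_pos: [0.522, 0.1579, 0.0642]
tool_rot: [-180.0, -0.0, 162.7]
force: [-0.1, -0.7, -1.3]
grip_width: 0.0148
grasp_force: 0.1
```

drive_tool([
  {"x": 0, "y": 0, "z": 0, "rx": 0, "ry": 0, "rz": 0, "fingers": 1},
  {"x": 0, "y": 0, "z": 0, "rx": 0, "ry": 0, "rz": 0, "fingers": 1},
  {"x": 0, "y": 0, "z": 0, "rx": 0, "ry": 0, "rz": 0, "fingers": 1},
  {"x": 0, "y": 0, "z": 3, "rx": 0, "ry": 0, "rz": 0, "fingers": 1},
  {"x": 0, "y": 0, "z": 6, "rx": 0, "ry": 0, "rz": 0, "fingers": 1},
  {"x": 0, "y": 0, "z": 9, "rx": 0, "ry": 0, "rz": 0, "fingers": 1},
  {"x": 0, "y": 0, "z": 11, "rx": 0, "ry": 0, "rz": 0, "fingers": 1},
  {"x": 0, "y": 0, "z": 11, "rx": 0, "ry": 0, "rz": 0, "fingers": 1},
], force=40)

```text
time_s: 6.28
tool_pos: [0.5222, 0.1581, 0.054]
tool_rot: [-180.0, 0.0, 162.7]
force: [-2.6, 0.0, 10.3]
grip_width: 0.0136
grasp_force: 40.0
```

drive_tool([
  {"x": 0, "y": 0, "z": 1, "rx": 0, "ry": 0, "rz": 0, "fingers": 1},
  {"x": 0, "y": 0, "z": 1.5, "rx": 0, "ry": 0, "rz": 0, "fingers": 1},
  {"x": 0, "y": 0, "z": 1.5, "rx": 0, "ry": 0, "rz": 0, "fingers": 1},
])

```text
time_s: 6.65
tool_pos: [0.5223, 0.1582, 0.0539]
tool_rot: [-179.9, 0.0, 162.7]
force: [-5.6, -1.1, 21.1]
grip_width: 0.0141
grasp_force: 40.0
```

The screw is at the bottom: force up to 21 N with no further travel. Now I'll turn it clockwise.

drive_tool([
  {"x": 0, "y": 0, "z": 0, "rx": 0, "ry": 0, "rz": 0.12, "fingers": 1},
  {"x": 0, "y": 0, "z": 0, "rx": 0, "ry": 0, "rz": 0.24, "fingers": 1},
  {"x": 0, "y": 0, "z": 0, "rx": 0, "ry": 0, "rz": 0.36, "fingers": 1},
  {"x": 0, "y": 0, "z": 0, "rx": 0, "ry": 0, "rz": 0.48, "fingers": 1},
  {"x": 0, "y": 0, "z": 0, "rx": 0, "ry": 0, "rz": 0.6, "fingers": 1},
  {"x": 0, "y": 0, "z": 0, "rx": 0, "ry": 0, "rz": 0.72, "fingers": 1},
  {"x": 0, "y": 0, "z": 0, "rx": 0, "ry": 0, "rz": 0.84, "fingers": 1},
  {"x": 0, "y": 0, "z": 0, "rx": 0, "ry": 0, "rz": 0.96, "fingers": 1},
  {"x": 0, "y": 0, "z": 0, "rx": 0, "ry": 0, "rz": 1.08, "fingers": 1},
  {"x": 0, "y": 0, "z": 0, "rx": 0, "ry": 0, "rz": 1.18, "fingers": 1},
  {"x": 0, "y": 0, "z": 0, "rx": 0, "ry": 0, "rz": 1.26, "fingers": 1},
  {"x": 0, "y": 0, "z": 0, "rx": 0, "ry": 0, "rz": 1.32, "fingers": 1},
  {"x": 0, "y": 0, "z": 0, "rx": 0, "ry": 0, "rz": 1.36, "fingers": 1},
  {"x": 0, "y": 0, "z": 0, "rx": 0, "ry": 0, "rz": 1.36, "fingers": 1},
])

```text
time_s: 8.4
tool_pos: [0.521, 0.1573, 0.0539]
tool_rot: [-179.9, 0.2, 84.8]
force: [-10.1, -2.1, 22.6]
grip_width: 0.0136
grasp_force: 40.0
```

```bash
python3 -c "
from h import *
o=sensors.get_obs(); print(o['tool_pos'],o['tool_rot'],o['force'],o['wrist_torque'],o['qpos'])"
```

```text
[0.52103852 0.15733459 0.05388176] [-179.87530139    0.18481896   84.76848575] [-10.08442004  -2.0907955   22.62863882] [-0.7379125   2.26997842 -0.07932379] [  8.67431341  18.69113477 -32.34480762 108.63523751  12.03531348
  56.20396124 -34.31313334]
```

drive_tool([
  {"x": 0, "y": 0, "z": 0, "rx": 0, "ry": 0, "rz": 0.03, "fingers": 1},
  {"x": 0, "y": 0, "z": 0, "rx": 0, "ry": 0, "rz": 0.06, "fingers": 1},
  {"x": 0, "y": 0, "z": 0, "rx": 0, "ry": 0, "rz": 0.09, "fingers": 1},
  {"x": 0, "y": 0, "z": 0, "rx": 0, "ry": 0, "rz": 0.09, "fingers": 1},
])

```text
time_s: 8.9
tool_pos: [0.521, 0.1574, 0.0539]
tool_rot: [-179.9, 0.2, 79.8]
force: [-10.0, -2.5, 23.5]
grip_width: 0.0135
grasp_force: 40.0
```

```bash
python3 -c "
from h import *
o=sensors.get_obs(); print(o['tool_pos'],o['tool_rot'],o['force'],o['wrist_torque'])"
```

```text
[0.52098029 0.15740622 0.05385205] [-179.90710986    0.21858846   79.75105638] [-10.00465395  -2.53906508  23.52662391] [-0.76448358  2.31570005  0.62911643]
```

The torque jumped to 0.63 N m, so the knob is at its stop. I'll release it there and rise.

drive_tool([
  {"x": 0, "y": 0, "z": 0, "rx": 0, "ry": 0, "rz": 0, "fingers": 0.4},
  {"x": 0, "y": 0, "z": 0, "rx": 0, "ry": 0, "rz": 0, "fingers": 0},
  {"x": 0, "y": 0, "z": 0, "rx": 0, "ry": 0, "rz": 0, "fingers": -0.5},
  {"x": 0, "y": 0, "z": 0, "rx": 0, "ry": 0, "rz": 0, "fingers": -0.5},
  {"x": 0, "y": 0, "z": -20, "rx": 0, "ry": 0, "rz": 0, "fingers": -1},
  {"x": 0, "y": 0, "z": -60, "rx": 0, "ry": 0, "rz": 0, "fingers": -1},
  {"x": -50, "y": 0, "z": -110, "rx": 0, "ry": 0, "rz": 0, "fingers": -1},
  {"x": -100, "y": 0, "z": -150, "rx": 0, "ry": 0, "rz": 0, "fingers": -1},
  {"x": -150, "y": 0, "z": -170, "rx": 0, "ry": 0, "rz": 0, "fingers": -1},
  {"x": -150, "y": 0, "z": -170, "rx": 0, "ry": 0, "rz": 0, "fingers": -1},
])

```text
time_s: 10.15
tool_pos: [0.4962, 0.0053, 0.2256]
tool_rot: [179.6, 0.1, 79.1]
force: [-0.1, -0.0, -1.1]
grip_width: 0.0867
grasp_force: 0.0
```

Run:
```python
from h import *
w=cam('wrist');a=cam('scene');b=cam('side'); save(w,'w3.png');save(a,'s3.png');save(b,'d3.png')
o=sensors.get_obs(); print(o['tool_pos'],o['tool_rot'],o['qpos'])
print('tip px',proj(w,[.537,.3155,.115]),'knob px',proj(w,[.522,.157,.059]),proj(b,[.522,.157,.059]))
W=cv2.imread('pics/w3.png')
u,v=proj(w,[.522,.157,.059]); x=int(np.clip(u-80,0,480));y=int(max(v-60,0)); print(x,y)
D=cv2.imread('pics/d3.png')
cv2.imwrite('pics/v3.png',np.hstack([cv2.resize(W[y:y+120,x:x+160],(400,300),interpolation=2),cv2.resize(W,(400,300))]))
```

```text
[0.4951007  0.01139252 0.22237209] [ 1.79952313e+02 -3.08341113e-02  7.96816637e+01] [ 22.80331383   1.24390123 -27.35889865 105.27893309   0.57765846
  73.56305079 -15.03135157]
tip px [ 285.48504557 -371.18567284] knob px [318.43652118  -2.71692634] [292.8320103  241.10209513]
238 0
```

View pics/v3.png

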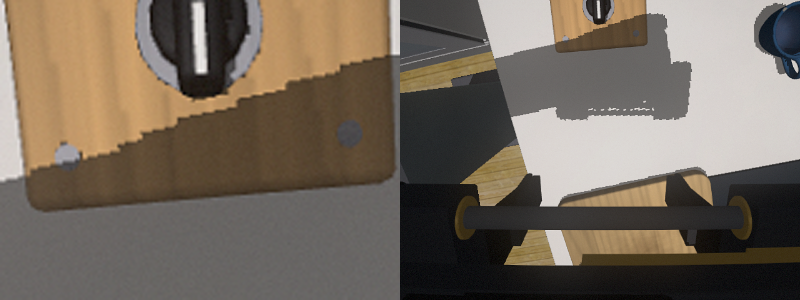

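The knob bar now lies along the mill's long axis, with the mark vertical at about (318,20) in the full wrist picture. That confirms the quarter turn. Next I'll check the turn angle, the clearance to the utensil pot and the crank yaw.

Run:
```python
from h import *
a=cam('scene');b=cam('side');w=cam('wrist')
f=lambda x,y:(238+(x+.5)/2.5-.5,(y+.5)/2.5-.5)
m=[onz(w,*f(*p),.059) for p in [(198,30),(201,74)]]; d=m[0]-m[1]; print('bar',np.degrees(np.arctan2(d[1],d[0])),'collar',onz(w,*f(198,28),.030))
e=[onz(w,*f(*p),.018) for p in [(10,30),(27,160)]]; d=e[0]-e[1]; print('edge',np.degrees(np.arctan2(d[1],d[0]))-90)
for z in (.1,.12,.15): print('pot rim',z,onz(b,310,177,z),'rim left',onz(b,291,175,z),'right',onz(b,330,178,z))
print('pot base',onz(b,310,212,0),'utensil tips',onz(b,302,165,.2))
# crank axis from metal colours
h=np.array([.5675,-.2549]);k=np.array([.4218,-.2267]);d=k-h;print(np.linalg.norm(d),np.degrees(np.arctan2(d[1],d[0])), h+d/np.linalg.norm(d)*.048)
o=sensors.get_obs();T=Ro.from_euler('xyz',o['tool_rot'],degrees=True).as_matrix()
print('to crank hover (tool mm)',T.T@(np.array([.5205,-.246,.047])-o['tool_pos'])*1000,o['tool_pos'],o['tool_rot'])
```

```text
bar 83.68578895028536 collar [0.51572308 0.16198039 0.03      ]
edge -4.903149538119791
pot rim 0.1 [0.7029423  0.40542137 0.1       ] rim left [0.64879149 0.44645853 0.1       ] right [0.76271593 0.3690588  0.1       ]
pot rim 0.12 [0.68927952 0.37740925 0.12      ] rim left [0.63617123 0.41765635 0.12      ] right [0.74790236 0.34174675 0.12      ]
pot rim 0.15 [0.66878534 0.33539107 0.15      ] rim left [0.61724086 0.37445307 0.15      ] right [0.725682   0.30077866 0.15      ]
pot base [0.67191739 0.34239603 0.        ] utensil tips [0.64295397 0.34174392 0.2       ]
0.14840394199616128 169.04593735660166 [ 0.52037457 -0.24577895]
to crank hover (tool mm) [-249.45366819   71.2029965   174.10642884] [0.49480329 0.01203607 0.22126162] [-1.79934189e+02 -1.68886134e-02  7.97958342e+01]
```

The knob turn measures 91.3° (1.594 rad) and the screw is down, so that part is done. The crank yaw is 169° with its balance point at (0.5204,-0.2458). I'll hover there at tool yaw -11.

drive_tool([
  {"x": -30, "y": 8, "z": 0, "rx": 0, "ry": 0, "rz": 0.16, "fingers": -1},
  {"x": -60, "y": 17, "z": 0, "rx": 0, "ry": 0, "rz": 0.33, "fingers": -1},
  {"x": -90, "y": 25, "z": 0, "rx": 0, "ry": 0, "rz": 0.5, "fingers": -1},
  {"x": -120, "y": 34, "z": 10, "rx": 0, "ry": 0, "rz": 0.67, "fingers": -1},
  {"x": -145, "y": 42, "z": 20, "rx": 0, "ry": 0, "rz": 0.84, "fingers": -1},
  {"x": -170, "y": 50, "z": 30, "rx": 0, "ry": 0, "rz": 1.0, "fingers": -1},
  {"x": -195, "y": 57, "z": 45, "rx": 0, "ry": 0, "rz": 1.16, "fingers": -1},
  {"x": -220, "y": 64, "z": 60, "rx": 0, "ry": 0, "rz": 1.32, "fingers": -1},
  {"x": -240, "y": 69, "z": 80, "rx": 0, "ry": 0, "rz": 1.46, "fingers": -1},
  {"x": -249.5, "y": 71, "z": 100, "rx": 0, "ry": 0, "rz": 1.585, "fingers": -1},
  {"x": -249.5, "y": 71, "z": 110, "rx": 0, "ry": 0, "rz": 1.585, "fingers": -1},
  {"x": -249.5, "y": 71, "z": 110, "rx": 0, "ry": 0, "rz": 1.585, "fingers": -1},
  {"x": -249.5, "y": 71, "z": 110, "rx": 0, "ry": 0, "rz": 1.585, "fingers": -1},
])

```text
time_s: 12.08
tool_pos: [0.5208, -0.2469, 0.1125]
tool_rot: [-180.0, -0.1, -11.0]
force: [-0.4, -0.0, 1.2]
grip_width: 0.0873
grasp_force: 0.0
```

Run:
```python
from h import *
o=sensors.get_obs();T=Ro.from_euler('xyz',o['tool_rot'],degrees=True).as_matrix()
print(T.T@(np.array([.5204,-.2458,.047])-o['tool_pos'])*1000,o['tool_pos'],o['tool_rot'],o['qpos'])
```

```text
[-0.71383003 -1.02299989 65.5079716 ] [ 0.52083017 -0.24692926  0.1125087 ] [-1.79997236e+02 -6.61636757e-02 -1.10248846e+01] [ 32.13292832  15.49035915 -10.82242849 102.35479006   3.22733296
  62.39024157 -80.82377074]
```

drive_tool([
  {"x": -0.5, "y": -1, "z": 25, "rx": 0, "ry": 0, "rz": 0, "fingers": -1},
  {"x": -0.5, "y": -1, "z": 45, "rx": 0, "ry": 0, "rz": 0, "fingers": -1},
  {"x": -0.5, "y": -1, "z": 60, "rx": 0, "ry": 0, "rz": 0, "fingers": -0.3},
  {"x": -0.5, "y": -1, "z": 65, "rx": 0, "ry": 0, "rz": 0, "fingers": 0.3},
  {"x": -0.5, "y": -1, "z": 65, "rx": 0, "ry": 0, "rz": 0, "fingers": 0.4},
  {"x": -0.5, "y": -1, "z": 65, "rx": 0, "ry": 0, "rz": 0, "fingers": 1},
  {"x": -0.5, "y": -1, "z": 65, "rx": 0, "ry": 0, "rz": 0, "fingers": 1},
  {"x": -0.5, "y": -1, "z": 65, "rx": 0, "ry": 0, "rz": 0, "fingers": 1},
  {"x": -0.5, "y": -1, "z": 65, "rx": 0, "ry": 0, "rz": 0, "fingers": 1},
  {"x": -0.5, "y": -1, "z": 65, "rx": 0, "ry": 0, "rz": 0, "fingers": 1},
  {"x": -0.5, "y": -1, "z": 65, "rx": 0, "ry": 0, "rz": 0, "fingers": 1},
  {"x": -0.5, "y": -1, "z": 65, "rx": 0, "ry": 0, "rz": 0, "fingers": 1},
  {"x": -0.5, "y": -1, "z": 65, "rx": 0, "ry": 0, "rz": 0, "fingers": 1},
  {"x": -0.5, "y": -1, "z": 65, "rx": 0, "ry": 0, "rz": 0, "fingers": 1},
], force=45)

```text
time_s: 13.82
tool_pos: [0.5199, -0.2462, 0.0468]
tool_rot: [-180.0, -0.0, -11.2]
force: [-0.4, 3.2, 1.9]
grip_width: 0.0135
grasp_force: 45.0
```

Gripped. I'll lift gently and check the load.

drive_tool([
  {"x": 0, "y": 0, "z": -3, "rx": 0, "ry": 0, "rz": 0, "fingers": 1},
  {"x": 0, "y": 0, "z": -8, "rx": 0, "ry": 0, "rz": 0, "fingers": 1},
  {"x": 0, "y": 0, "z": -20, "rx": 0, "ry": 0, "rz": 0, "fingers": 1},
  {"x": 0, "y": 0, "z": -40, "rx": 0, "ry": 0, "rz": 0, "fingers": 1},
  {"x": 0, "y": 0, "z": -65, "rx": 0, "ry": 0, "rz": 0, "fingers": 1},
  {"x": 0, "y": 0, "z": -90, "rx": 0, "ry": 0, "rz": 0, "fingers": 1},
  {"x": 0, "y": 0, "z": -120, "rx": 0, "ry": 0, "rz": 0, "fingers": 1},
  {"x": 0, "y": 0, "z": -145, "rx": 0, "ry": 0, "rz": 0, "fingers": 1},
  {"x": 0, "y": 0, "z": -160, "rx": 0, "ry": 0, "rz": 0, "fingers": 1},
  {"x": 0, "y": 0, "z": -160, "rx": 0, "ry": 0, "rz": 0, "fingers": 1},
  {"x": 0, "y": 0, "z": -160, "rx": 0, "ry": 0, "rz": 0, "fingers": 1},
])

```text
time_s: 15.2
tool_pos: [0.519, -0.2465, 0.2055]
tool_rot: [-180.0, 0.1, -11.2]
force: [-0.5, 0.3, -5.4]
grip_width: 0.0135
grasp_force: 45.0
```

Run:
```python
from h import *
a=cam('scene');b=cam('side');save(a,'s4.png');save(b,'d4.png')
o=sensors.get_obs();T=Ro.from_euler('xyz',o['tool_rot'],degrees=True).as_matrix();p=o['tool_pos']
print(p,o['tool_rot'],o['force'],o['wrist_torque'],o['grip_width'])
print('expect hub',proj(a,p+T@[.048,0,-.009]),proj(b,p+T@[.048,0,-.009]),'knob',proj(a,p+T@[-.102,0,-.021]),proj(b,p+T@[-.102,0,-.021]))
# target: hub over (.537,.3155), tool yaw 55 ; hub is on tool +x
y=np.radians(55); t=np.array([.537,.3155,.175])-.048*np.array([np.cos(y),np.sin(y),0])
print('target',t,'tool mm',T.T@(t-p)*1000,'rz',-np.radians(55-o['tool_rot'][2]))
```

```text
[ 0.51891904 -0.24645056  0.20526259] [-1.79968421e+02  1.44440143e-01 -1.11843667e+01] [ 0.68944755 -0.72895104 -5.88920984] [0.01892109 0.03169902 0.03763956] 0.013393773642721329
expect hub [463.28693454 264.45855788] [378.63206942 283.1294931 ] knob [425.04885696 302.77241204] [319.51324424 290.89942243]
target [0.50946833 0.2761807  0.175     ] tool mm [-110.56763242 -510.85547414   30.82299331] rz -1.1551351123199944
```

The load is 5.9 N with almost no moment, so the crank is balanced. I'll carry it at this height (underside about 0.18) to the spindle.

drive_tool([
  {"x": -3, "y": -15, "z": 0, "rx": 0, "ry": 0, "rz": -0.035, "fingers": 1},
  {"x": -9, "y": -41, "z": 0, "rx": 0, "ry": 0, "rz": -0.09, "fingers": 1},
  {"x": -18, "y": -82, "z": 0, "rx": 0, "ry": 0, "rz": -0.185, "fingers": 1},
  {"x": -28, "y": -128, "z": 0, "rx": 0, "ry": 0, "rz": -0.29, "fingers": 1},
  {"x": -39, "y": -179, "z": 0, "rx": 0, "ry": 0, "rz": -0.4, "fingers": 1},
  {"x": -50, "y": -230, "z": 0, "rx": 0, "ry": 0, "rz": -0.52, "fingers": 1},
  {"x": -61, "y": -281, "z": 0, "rx": 0, "ry": 0, "rz": -0.635, "fingers": 1},
  {"x": -72, "y": -332, "z": 0, "rx": 0, "ry": 0, "rz": -0.75, "fingers": 1},
  {"x": -83, "y": -383, "z": 0, "rx": 0, "ry": 0, "rz": -0.865, "fingers": 1},
  {"x": -93, "y": -429, "z": 0, "rx": 0, "ry": 0, "rz": -0.97, "fingers": 1},
  {"x": -102, "y": -470, "z": 0, "rx": 0, "ry": 0, "rz": -1.06, "fingers": 1},
  {"x": -107, "y": -495, "z": 0, "rx": 0, "ry": 0, "rz": -1.12, "fingers": 1},
  {"x": -110, "y": -506, "z": 0, "rx": 0, "ry": 0, "rz": -1.145, "fingers": 1},
  {"x": -110.5, "y": -511, "z": 0, "rx": 0, "ry": 0, "rz": -1.155, "fingers": 1},
  {"x": -110.5, "y": -511, "z": 0, "rx": 0, "ry": 0, "rz": -1.155, "fingers": 1},
  {"x": -110.5, "y": -511, "z": 0, "rx": 0, "ry": 0, "rz": -1.155, "fingers": 1},
  {"x": -110.5, "y": -511, "z": 0, "rx": 0, "ry": 0, "rz": -1.155, "fingers": 1},
])

```text
time_s: 17.42
tool_pos: [0.5108, 0.2749, 0.2067]
tool_rot: [180.0, 0.0, 54.9]
force: [0.5, -0.5, -6.1]
grip_width: 0.0132
grasp_force: 45.0
```

Run:
```python
from h import *
a=cam('scene');b=cam('side');w=cam('wrist');save(a,'s5.png');save(b,'d5.png');save(w,'w5.png')
o=sensors.get_obs();T=Ro.from_euler('xyz',o['tool_rot'],degrees=True).as_matrix();p=o['tool_pos']
print(p,o['tool_rot'],o['force'],o['wrist_torque'])
H=p+T@[.048,0,-.009]; S=[.537,.3155,.115]
for n,c in (('scene',a),('side',b),('wrist',w)): print(n,'hubtop',proj(c,H),'tip',proj(c,S))
def z(f,c,x0=None):
    i=cv2.imread('pics/'+f); u,v=proj(c,H); x=int(np.clip(u-50,0,540)); y=int(np.clip(v-25,0,405)); print(f,x,y)
    return cv2.resize(i[y:y+75,x:x+100],(400,300),interpolation=2)
W=cv2.imread('pics/w5.png')
A=np.hstack([z('s5.png',a),z('d5.png',b)])
B=np.hstack([cv2.resize(W,(400,300)),cv2.resize(cv2.imread('pics/s5.png'),(400,300))])
cv2.imwrite('pics/v5.png',np.vstack([A,B]))
```

```text
[0.51055662 0.27555069 0.20674429] [1.79987751e+02 8.00740039e-03 5.49520851e+01] [ 6.49417679e-04 -7.31463593e-01 -6.02297462e+00] [-0.03778592 -0.05677248 -0.02864157]
scene hubtop [235.72462351 188.7288976 ] tip [239.57179756 219.35285942]
side hubtop [275.459832   172.46394979] tip [276.3048539  198.76180535]
wrist hubtop [324.37430817 205.46270565] tip [322.27409762 167.34980934]
s5.png 185 163
d5.png 225 147
```

View pics/v5.png

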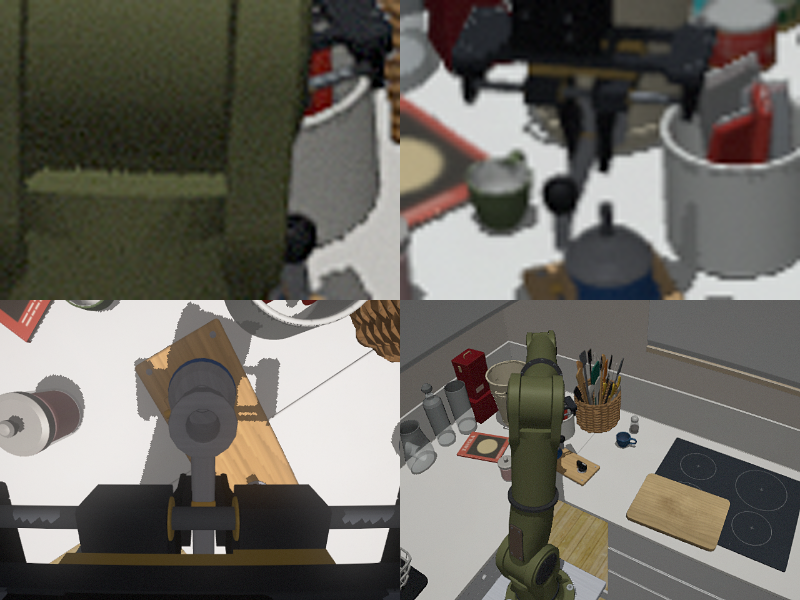

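The side view shows the crank held, with its knob near (365,195), and the board left empty. The wrist view shows the hub ring at about (325,195) hiding the spindle, and the scene view is blocked by the arm. I'll back off 70 mm so the wrist camera sees the tip and hub together, and measure both by code.

drive_tool([
  {"x": -15, "y": 0, "z": 0, "rx": 0, "ry": 0, "rz": 0, "fingers": 1},
  {"x": -40, "y": 0, "z": 0, "rx": 0, "ry": 0, "rz": 0, "fingers": 1},
  {"x": -60, "y": 0, "z": 0, "rx": 0, "ry": 0, "rz": 0, "fingers": 1},
  {"x": -70, "y": 0, "z": 0, "rx": 0, "ry": 0, "rz": 0, "fingers": 1},
  {"x": -70, "y": 0, "z": 0, "rx": 0, "ry": 0, "rz": 0, "fingers": 1},
  {"x": -70, "y": 0, "z": 0, "rx": 0, "ry": 0, "rz": 0, "fingers": 1},
  {"x": -70, "y": 0, "z": 0, "rx": 0, "ry": 0, "rz": 0, "fingers": 1},
])

```text
time_s: 18.45
tool_pos: [0.4704, 0.2194, 0.2067]
tool_rot: [-180.0, -0.0, 55.0]
force: [0.4, -0.7, -5.0]
grip_width: 0.0128
grasp_force: 45.0
```

Run:
```python
from h import *
w=cam('wrist');save(w,'w6.png')
o=sensors.get_obs();T=Ro.from_euler('xyz',o['tool_rot'],degrees=True).as_matrix();p=o['tool_pos']
H=p+T@[.048,0,-.009]; print(p,o['tool_rot'],'hub px',proj(w,H),'tip px',proj(w,[.537,.3155,.115]))
g=cv2.cvtColor(w['image'],cv2.COLOR_RGB2GRAY); gb=cv2.medianBlur(g,5)
print('outer',cv2.HoughCircles(gb[100:300,220:430],cv2.HOUGH_GRADIENT,1,20,param1=80,param2=20,minRadius=45,maxRadius=65))
print('hole',cv2.HoughCircles(gb[130:280,260:390],cv2.HOUGH_GRADIENT,1,20,param1=60,param2=15,minRadius=18,maxRadius=34))
u,v=proj(w,[.537,.3155,.115]).astype(int)
R=g[max(v-35,0):v+40,u-35:u+36]; print('tip ROI',u-35,max(v-35,0))
for r in R[::4,::3]: print(' '.join('%3d'%x for x in r))
u,v=proj(w,H).astype(int); print('hub ROI',u-66,v-84)
for r in g[v-84:v+60:6,u-66:u+67:5]: print(' '.join('%3d'%x for x in r))
```

```text
[0.47036449 0.21932419 0.20667274] [-1.79974815e+02 -1.89559379e-02  5.50447598e+01] hub px [324.88046022 205.94607869] tip px [323.84084148  36.64101613]
outer [[[104.5 100.5  54.3]]]
hole [[[63.5 71.5 27.3]]]
tip ROI 288 1
113 113 114 115  77  74  76  76  77  76  76  78 115 131 143 142 145 146 144 142 118 108 108 110
116 118  86  75  79  74  75  75  77  75  74  80  79 114 144 144 140 150 145 143 143 135 110 110
118  77  79  80  78  80  79  77  76  78  74  80  78  74 146 145 143 146 146 144 145 140 141 126
135  81  80  79  75  78  77  79  77  76  75  76  79  71  71 146 123 142 144 142 143 143 140 143
 77  81  80  79  78  77  78  78  72  77  76  71  77  76  76  79  78  76 123 152 144 147 142 144
 80  78  81  81  78  77  77  73  72  79  86  77  60  80  84  83  71  79  79  78  75  72 145 144
 79  78  81  81  78  75  76  77  85  80  47  50  51  53  46  80  84  79  73  79  78  74  77  75
 78  78  82  81  80  77  78  82  82  43  48  49  46  50  46  44  83  83  77  77  80  76  76  76
 76  77  79  78  79  68  82  83  82  46  50  48  48  49  47  46  82  81  84  67  75  77  79  74
 79  74  81
[... 2856 characters left out ...]
  69  69  68  86  85  88  84  84  86  89 186 181 181
117 110 120 117 107  84  80  81  81  82  81  85  85  87  90  87  83  83  85  83  83  84  81 174 184 188 179
118 118 115 117 116  86  84  84  85  84  82  84  86  84  84  84  80  87  84  85  84  84 184 174 181 187 186
119 119 118 119 116 115 117  77  78  83  84  80  78  84  82  80  83  83  83  83 109 180 179 183 171 183 186
119 118 116 117 116 118 114 119 108  81  85  83  80  85  83  81  82  84  80 171 167 179 182 181 180 167 185
119 118 117 115 114 117 115 114 117 116  77  82  80  81  81  81  81  63 157 168 163 176 176 181 185 177 173
117 115 116 115 115 116 117 116 116 113  74  82  83  83  80  84  82  60 225 168 169 164 179 181 179 185 171
```

Run:
```python
from h import *
w=cam('wrist');o=sensors.get_obs();T=Ro.from_euler('xyz',o['tool_rot'],degrees=True).as_matrix();p=o['tool_pos']
tip=onz(w,324,31.7,.115);hub=onz(w,323.4,200.5,p[2]+.009)
print('tip',tip,'hub',hub,'hub in tool',T.T@(hub-p)*1000)
print('tip-hub in tool mm',T.T@(tip-hub)*1000,'| fixed-cam tip, nominal hub:',T.T@(np.array([.537,.3155,.115])-p)*1000-[48,0,0])
```

```text
tip [0.53838992 0.31731679 0.115     ] hub [0.49848593 0.26037773 0.21562823] hub in tool [49.88703749 -0.5327846  -8.99337531]
tip-hub in tool mm [ 69.51683196   0.1186722  100.63708097] | fixed-cam tip, nominal hub: [69.11847952 -0.51203794 91.64345859]
```

Both methods agree: forward 69.3 mm with no sideways shift. I'll go there, then lower to 3 cm over the tip.

drive_tool([
  {"x": 12, "y": 0, "z": 0, "rx": 0, "ry": 0, "rz": 0, "fingers": 1},
  {"x": 35, "y": 0, "z": 0, "rx": 0, "ry": 0, "rz": 0, "fingers": 1},
  {"x": 57, "y": 0, "z": 0, "rx": 0, "ry": 0, "rz": 0, "fingers": 1},
  {"x": 67, "y": 0, "z": 0, "rx": 0, "ry": 0, "rz": 0, "fingers": 1},
  {"x": 69.3, "y": 0, "z": 3, "rx": 0, "ry": 0, "rz": 0, "fingers": 1},
  {"x": 69.3, "y": 0, "z": 11, "rx": 0, "ry": 0, "rz": 0, "fingers": 1},
  {"x": 69.3, "y": 0, "z": 20, "rx": 0, "ry": 0, "rz": 0, "fingers": 1},
  {"x": 69.3, "y": 0, "z": 29, "rx": 0, "ry": 0, "rz": 0, "fingers": 1},
  {"x": 69.3, "y": 0, "z": 34, "rx": 0, "ry": 0, "rz": 0, "fingers": 1},
  {"x": 69.3, "y": 0, "z": 36, "rx": 0, "ry": 0, "rz": 0, "fingers": 1},
  {"x": 69.3, "y": 0, "z": 36, "rx": 0, "ry": 0, "rz": 0, "fingers": 1},
  {"x": 69.3, "y": 0, "z": 36, "rx": 0, "ry": 0, "rz": 0, "fingers": 1},
  {"x": 69.3, "y": 0, "z": 36, "rx": 0, "ry": 0, "rz": 0, "fingers": 1},
  {"x": 69.3, "y": 0, "z": 36, "rx": 0, "ry": 0, "rz": 0, "fingers": 1},
])

```text
time_s: 20.3
tool_pos: [0.5101, 0.2754, 0.1709]
tool_rot: [180.0, -0.0, 55.0]
force: [0.4, 0.2, -5.5]
grip_width: 0.0136
grasp_force: 45.0
```

Run:
```python
from h import *
w=cam('wrist');b=cam('side');o=sensors.get_obs();T=Ro.from_euler('xyz',o['tool_rot'],degrees=True).as_matrix();p=o['tool_pos']
print(p,o['tool_rot'],o['force'],o['wrist_torque'],o['joint_velocities'].round(2),o['time_s'],o['grasp_force'])
tip=np.array([.5377,.3164,.115])
for n,h in (('nom',48),('wrist',49.9)): print(n,T.T@(tip-p)*1000-[h,0,0])
g=cv2.medianBlur(cv2.cvtColor(w['image'],cv2.COLOR_RGB2GRAY),5)
print('hole',cv2.HoughCircles(g[130:280,260:390],cv2.HOUGH_GRADIENT,1,20,param1=60,param2=15,minRadius=18,maxRadius=34))
# crank levelness: black knob in side view
kn=p+T@[-.102,0,-.021]; print('knob expect side',proj(b,kn))
u,v=proj(b,kn).astype(int); m=(b['image'][v-15:v+15,u-15:u+15].max(2)<55).astype(np.uint8)
n,l,s,c=cv2.connectedComponentsWithStats(m); i=1+np.argmax(s[1:,4]); print('knob seen',c[i]+[u-15,v-15],s[i])
# through hole: darkest pixels
R=g[170:232:5,292:356:5]
for r in R: print(' '.join('%3d'%x for x in r))
```

```text
[0.51004446 0.27540855 0.17077224] [1.79992146e+02 1.67098451e-04 5.49908876e+01] [ 0.54905727 -0.35233491 -5.59055698] [-0.02676017 -0.01147553 -0.01830124] [-0.07  0.09  0.    0.09  0.03  0.08  0.05] 20.4 44.97545873746276
nom [ 1.44082175 -0.87314722 55.77197179]
wrist [-0.45917825 -0.87314722 55.77197179]
hole [[[63.5 71.5 26.6]]]
knob expect side [265.24631751 206.31509317]
knob seen [265.72463768 205.50724638] [11 10 10 10 69]
 85  84  84  83  82  81  82  82  81  83  83  84  84
 85  85  83  82  81  60  53  51  74  82  84  84  85
 84  84  82  77  78  48  48  48  75  79  76  84  85
 82  81  74  77  76  79  79  79  79  74  77  77  82
 83  80  64  77  77  77  75  74  75  77  76  67  82
 84  75  64  75  77  77  78  77  75  76  75  65  80
 83  68  65  68  75  77  78  78  76  76  68  66  74
 84  74  65  67  68  74  77  78  77  69  68  66  82
 83  81  66  67  67  68  69  69  69  68  67  67  84
 83  83  68  68  69  68  68  68  68  68  68  70  84
 84  84  83  68  68  69  69  69  69  68  70  85  85
 85  85  85  86  73  70  69  70  71  77  86  87  86
 84  84  84  85  85  87  87  88  87  86  86  86  86
```

The crank is level, at rest and carrying only its own weight. The hub is within about 1.5 mm of the spindle axis and 31 mm above the tip, and the spindle shows through the hole. I'm handing in.

```bash
python3 -c "
from cell import workorder
print(workorder.sign_off())"
```

```text
the job is handed in; nothing more can be done
None
```

The job is handed in, with no verdict returned: the screw is fully down and turned to its stop (about 1.59 rad), and the crank is held level by its balance point, hub about 31 mm above the spindle tip and within about 1.5 mm of its axis, at 20.4 s.

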